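Take the lid off the long staining tub

TASK

Open the long (rectangular) staining tub: take its lid by the upright tab, tip the tab end up first while the opposite edge stays on the rim, then lift the lid off and put it down (do not drop it) flat and tab upwards in the middle of the black rubber mat, and let go. Leave the tub standing where it is, and leave the square tub and its lid alone.

Things in the scene. Friction and masses are not known exactly. Their poses are not given: they have to be found in the camera images.
- long_lid_centre (a point): Centre of the long tub's loose blue lid, half-way through its 4 mm plate, 146 (x) by 106 mm (y), 90 g. Upright tab near the -x end, which faces roughly to the robot: 12 mm thick (x), 40 wide (y), 30 tall above the plate; its middle is 52 mm along -x and 17 mm above this point. Under the plate a 6 mm deep plug: laid flat on a surface, this point is 8 mm above it. z points up out of the lid.
- long_tub: Long white plastic tub, loose, 0.7 kg, 140 mm (x) by 100 mm (y) by 60 mm tall. The lid's plate rests on its rim, 60 mm above the bench; the lid's plug (126 by 86 mm) sits in its mouth with 3 mm play all round. Origin at the centre of its underside; x along its length, away from the lid's tab end.
- mat: Flat black rubber mat fixed on the bench, 220 mm (x) by 170 mm (y) by 4 mm thick. Origin at the centre of its underside, on the bench.
- square_lid_centre (a point): Centre of the blue lid (106 by 106 mm plate, same kind of tab and plug) of the other tub, which is square, 100 by 100 mm and 60 mm tall, of the same make. To be left alone.
Things that resemble listed ones, but are neither listed nor needed, are in the scene too. What is shaped like the part that bears long_lid_centre but pink or yellow is not meant. What is shaped like the long_tub but yellow is not meant.

How it is judged (in metres and radians):
On the way, in this order (a step that is already met when the one before it is completed fails the run):
1. the lid is tipped up by more than 9 degrees while its far edge is still at the rim (lid centre less than 35 mm above its seated height) (angle between long_lid_centre's own z axis and vertical above 0.16 rad and z of long_lid_centre in the frame of long_tub below 0.097 m and horizontal distance between long_lid_centre and long_tub below 0.03 m), for 0.1 s.
2. the lid is brought down to the mat (its centre less than 25 mm above where it will lie) while the fingers still hold it (z of long_lid_centre in the frame of mat below 0.037 m and horizontal distance between long_lid_centre and mat below 0.05 m and contact force between the fingers and long_lid above 0.5 N), for 0.1 s.
At the end, for the whole second after the job is handed in: The long tub's lid lies flat (within 6 degrees), tab up, on the mat, its centre within 30 mm of the mat's centre and no more than 6 mm above its lying height, at rest and released; the long tub stands upright within 30 mm of where it started (horizontal distance between long_lid_centre and mat below 0.03 m and z of long_lid_centre in the frame of mat below 0.018 m and angle between each of long_lid_centre, long_tub's own z axis and vertical below 0.1 rad and linear speed of long_lid below 0.02 m/s and distance of long_tub from where it was at the start of the episode below 0.03 m); the robot touches nothing.
It fails at once if the square tub's lid is moved by more than 20 mm (distance of square_lid_centre from where it was at the start of the episode above 0.02 m).
It fails at once if the long tub is tipped by more than 17 degrees (angle between long_tub's own z axis and vertical above 0.3 rad).
It also fails if it takes over 45 s, if anything falls off the work surface, if the arm or the gripper's body presses on something with over 40 N, if the wrist force passes 120 N, or if a joint passes its speed limit or range.

ROBOT

A 6-joint arm with a two-finger parallel gripper is mounted at the origin on the work surface. World frame = base frame: x ahead of the robot, y to its left, z up, the work surface at z = 0. Lengths are in m, angles in degrees, forces in N, time in s.
With the tool pointing down it reaches from about 0.35 to 0.875 m from the base axis. Payload 4.2 kg.
Tool frame: the origin (TCP) lies midway between the tips of the shut fingers; the grasp point (between the pads) lies 19 mm behind it (r.grasp_offset is the distance from the TCP to the grasp point, in m); z points along the fingers, y is the direction in which the jaws open and shut (so a half turn about z gives the same grasp; the last joint's range is limited). The gripper opens to 87 mm and grips with 3 to 60 N. Pads are 19 mm wide; open, the fingers measure 117 mm over their backs; the gripper's body (75 mm by 190 mm) begins 51 mm behind the grasp point.
Start: joints at [-48.266, 22.042, 0.453, 0, -68.411, -14.817], TCP at [0.283, -0.557, 0.223] pointing down, gripper open.
Joint ranges: [-179.83, 179.83], [-69.29, 118.12], [-61.27, 80.66], [-181.25, 117.63], [-171.15, -9.14], [-177.46, 177.46]. Speed limits (degrees/s): [159.86, 159.86, 180, 180, 180, 180].

INTERFACE

Orientations are given as a 3x3 rotation matrix whose columns are the frame's x, y, z axes.
In Python, from station import r gives the robot as it stands.
- The arm moves only by the shell command python3 -m crank 'ROWS'. ROWS is JSON, a list of rows, each a list of 3 entries, a list of its own where there are three numbers: the closure, from -1 (fully open) to 1 (shut), so that 0 is half open, then the shift along the tool's x, y, z as a fraction of full scale, then the turn, a rotation vector about the tool's x, y, z as a fraction of full scale. In form: [[fingers, [dx, dy, dz], [wx, wy, wz]], ...]. A call has 1 to 8 rows; each row shifts and turns the commanded pose from where the row before left it, along the tool's axes as they then stand; what a row does not reach is not made up. Full scale, the value 1, is 100 mm for a shift and 45 degrees for a turn. A row lasts 1/10 s, in which the tool goes at most 50 mm and 8.59 degrees, less where a joint would pass 70% of its speed; a pose out of reach is approached as far as the arm can. A call with a number of a shift or a turn outside -1 to 1 is refused whole. A call with a gripper value outside its range is refused whole. The fingers move at their own pace and stop on an object; the grip force is fixed at half the most. Time passes only in rows, so rows that do not move let the fingers close. It gives the time, the measured TCP pose, the force and the opening at its end, in the units of the state.
- r.sense(): the state, without advancing time (a new reading comes with each control period).
- r.capture(name): name is "side" or "top"; returns a dict with "img" (480x640x3 uint8, blue, green, red), "fx", "fy", "cx", "cy" (pixels), "R" (3x3) and "t" (3): a world point X has camera coordinates R X + t. Camera axes: x right, y down, z forward; pixel columns grow to the right and rows downward; lengths in m; the calibration is good to about 2 mm. A picture is of the moment at which its call begins. There is no depth.
- r.finish_job(): hands the job in, once; it reports no verdict.
The state is a dict: "time_s": time; "joints": joint angles; "joint_velocities": joint speeds; "effort": joint torques, N m; "tcp_pos": TCP position; "ee_rot": TCP orientation; "wrist_force": force on the tool from outside, world axes, zero at the start; "moment": the same for the moment, N m; "gripper_width": opening from 0.0 (shut) to 1.0 (fully open).
Only numpy, scipy, OpenCV 4.12 (cv2) and the standard library are available. Lean on these libraries where they do the work, as an engineer would, in place of code of your own. Each camera call takes 0.05 s, during which the arm holds its last target.

## Working session

There is one attempt and no reset: what is moved stays moved. The work goes in short steps, Python scripts to look and compute and a shell command to move; the robot and the scene stay as the last step left them, time stands still between calls to the robot, and variables do not carry over. Pictures are saved under pics/ and viewed, and the job is handed in when it is done.

```bash
ls; mkdir -p pics; python3 - <<'E'
from station import r
import cv2,pickle
for n in("side","top"):
    c=r.capture(n); cv2.imwrite(f"pics/{n}0.png",c["img"]); pickle.dump(c,open(f"{n}0.pkl","wb"))
    print(n,c["fx"],c["fy"],c["cx"],c["cy"],c["R"],c["t"])
s=r.sense();print(s["time_s"],s["tcp_pos"],s["ee_rot"],s["gripper_width"],r.grasp_offset)
E
```

```text
pics
side 577.1663070015493 577.1663070015493 325.34609053114826 235.8600382336315 [[-0.99683323 -0.0769968   0.01987477]
 [-0.06035316  0.56980964 -0.81955748]
 [ 0.05177847 -0.81816164 -0.57265219]] [0.41736006 0.03716725 1.40474388]
top 444.7778001089737 444.7778001089737 321.5323151501046 238.3957107712302 [[-0.02416932 -0.99968506  0.00675438]
 [-0.99445934  0.02335046 -0.10249572]
 [ 0.10230572 -0.00919421 -0.99471051]] [0.07762872 0.42394478 1.03775143]
0.1 [ 0.28272613 -0.55680465  0.22156725] [[-8.91707722e-01 -4.52610616e-01 -9.84513848e-04]
 [-4.52611672e-01  8.91706135e-01  1.68646654e-03]
 [ 1.14584379e-04  1.94943770e-03 -9.99998093e-01]] 1.0027749359225144 0.0187
```

View pics/side0.png

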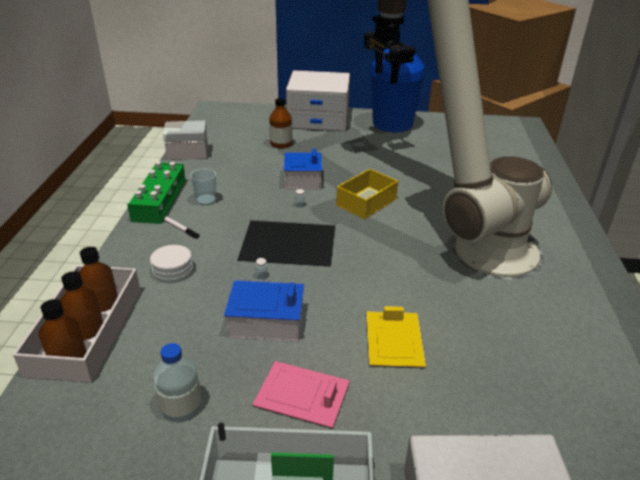

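View pics/top0.png

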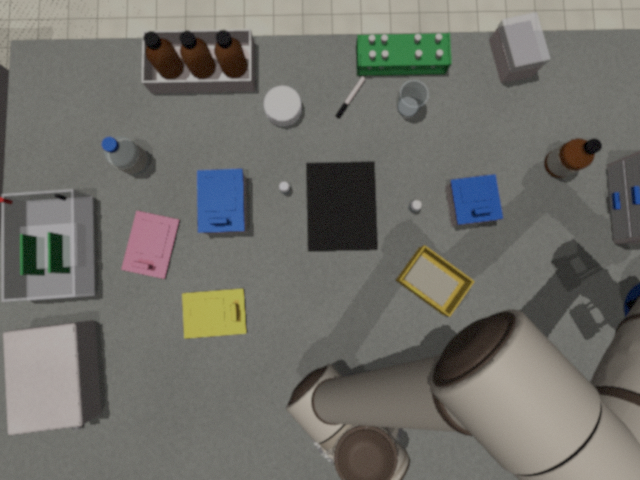

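The top view shows the long blue lid at about (221,201) with its tab at (219,222). The mat is at (341,206) and the square lid at (476,200), with a vial at (285,187) between the tub and the mat. Next I measure the lid and mat.

```bash
cat > h.py <<'E'
import numpy as np,cv2,pickle
def back(c,uv,z):
    d=np.array([(uv[0]-c["cx"])/c["fx"],(uv[1]-c["cy"])/c["fy"],1.]);R=np.array(c["R"]);o=-R.T@np.array(c["t"]);d=R.T@d
    return o+d*(z-o[2])/d[2]
def proj(c,X):
    p=np.array(c["R"])@np.array(X)+np.array(c["t"]);return c["fx"]*p[0]/p[2]+c["cx"],c["fy"]*p[1]/p[2]+c["cy"]
def load(n):return pickle.load(open(n+".pkl","rb"))
E
python3 - <<'E'
from h import *
for n,roiL,roiM in(("top",(180,150,270,250),(290,145,390,265)),("side",(200,260,320,345),(230,210,345,270))):
    c=load(n+"0");im=c["img"];hsv=cv2.cvtColor(im,cv2.COLOR_BGR2HSV)
    mb=((hsv[...,0]>100)&(hsv[...,0]<130)&(hsv[...,1]>150)).astype(np.uint8)
    mm=(im.max(2)<45).astype(np.uint8)
    for nm,m,roi,z in(("lid",mb,roiL,.064),("mat",mm,roiM,.004)):
        k=np.zeros_like(m);x0,y0,x1,y1=roi;k[y0:y1,x0:x1]=m[y0:y1,x0:x1]
        cs,_=cv2.findContours(k,cv2.RETR_EXTERNAL,cv2.CHAIN_APPROX_NONE);q=max(cs,key=cv2.contourArea)
        P=np.array([back(c,p[0],z)[:2] for p in q]).astype(np.float32)
        rc=cv2.minAreaRect(P);print(n,nm,rc,cv2.boxPoints(rc).round(3).tolist())
        x,y,w,h=cv2.boundingRect(q);v=im[max(0,y-20):y+h+20,max(0,x-20):x+w+20]
        cv2.imwrite(f"pics/{n}_{nm}.png",cv2.resize(v,None,fx=4,fy=4,interpolation=2)) ;print(x-20,y-20)
E
```

```text
top lid ((0.5151328444480896, 0.29887476563453674), (0.14106903970241547, 0.10250364989042282), 0.9674354195594788) [[0.4440000057220459, 0.3490000069141388], [0.4449999928474426, 0.2460000067949295], [0.5870000123977661, 0.24899999797344208], [0.5849999785423279, 0.35100001096725464]]
178 150
top mat ((0.5068801045417786, 0.017383843660354614), (0.16437318921089172, 0.21540094912052155), 89.90863037109375) [[0.39899998903274536, -0.06499999761581421], [0.6140000224113464, -0.06499999761581421], [0.6150000095367432, 0.0989999994635582], [0.39899998903274536, 0.10000000149011612]]
287 142
side lid ((0.5169427990913391, 0.30182722210884094), (0.14517387747764587, 0.10779733210802078), 1.0955500602722168) [[0.4429999887943268, 0.3540000021457672], [0.4449999928474426, 0.24699999392032623], [0.5910000205039978, 0.24899999797344208], [0.5879999995231628, 0.3569999933242798]]
205 261
side mat ((0.5089011788368225, 0.020486891269683838), (0.21381065249443054, 0.16427043080329895), 0.37250903248786926) [[0.4009999930858612, 0.10199999809265137], [0.40299999713897705, -0.06199999898672104], [0.6159999966621399, -0.061000000685453415], [0.6150000095367432, 0.10300000011920929]]
219 202
```

```bash
python3 - <<'E'
from h import *
for n in("top","side"):
    c=load(n+"0");a=np.deg2rad(1.0);R=np.array([[np.cos(a),-np.sin(a)],[np.sin(a),np.cos(a)]])
    s=5;im=c["img"];u,v=proj(c,[.516,.3,.06]);x0,y0=int(u)-55,int(v)-50
    g=cv2.resize(im[y0:y0+100,x0:x0+115],None,fx=s,fy=s,interpolation=2)
    def line(pts,col):
        p=[]
        for x,y,z in pts:
            q=R@[x,y]+[.516,.3];uu,vv=proj(c,[*q,z]);p.append([(uu-x0+.5)*s,(vv-y0+.5)*s])
        cv2.polylines(g,[np.int32(p)],True,col,1)
    line([(-.073,-.053,.064),(.073,-.053,.064),(.073,.053,.064),(-.073,.053,.064)],(0,255,255))
    line([(-.058,-.02,.094),(-.046,-.02,.094),(-.046,.02,.094),(-.058,.02,.094)],(0,255,0))
    cv2.imwrite(f"pics/ov_{n}.png",g)
E
python3 -c "
import cv2,numpy as np
a=cv2.imread('pics/ov_top.png');b=cv2.imread('pics/ov_side.png');cv2.imwrite('pics/ov.png',cv2.resize(np.hstack([a,b]),(800,348)))"
```

```text
(no output)
```

View pics/ov.png

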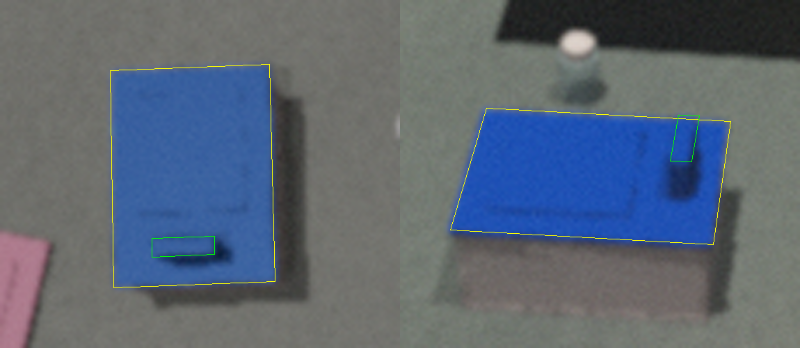

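The overlay fits both views: lid centre about (0.516, 0.300) with 1° yaw, mat centre about (0.508, 0.019). The jaws have to close along world x, so I move over first.

```bash
python3 -m crank '[[-1,[-0.393,0.231,0],[0,0,0]],[-1,[-0.393,0.231,0],[0,0,0]],[-1,[-0.393,0.231,0],[0,0,0]],[-1,[-0.393,0.231,0],[0,0,0]],[-1,[-0.393,0.231,0],[0,0,0]],[-1,[-0.393,0.231,0],[0,0,0]],[-1,[-0.393,0.231,0],[0,0,0]],[-1,[-0.393,0.231,0],[0,0,0]]]'
python3 -m crank '[[-1,[-0.215,0.396,0],[0,0,0]],[-1,[-0.215,0.396,0],[0,0,0]],[-1,[-0.215,0.396,0],[0,0,0]],[-1,[-0.215,0.396,0],[0,0,0]],[-1,[-0.215,0.396,0],[0,0,0]],[-1,[-0.215,0.396,0],[0,0,0]],[-1,[-0.215,0.396,0],[0,0,0]],[-1,[-0.215,0.396,0],[0,0,0]]]'
python3 -m crank '[[-1,[0,0,0],[0,0,-0.178]],[-1,[0,0,0],[0,0,-0.178]],[-1,[0,0,0],[0,0,-0.178]],[-1,[0,0,0],[0,0,-0.178]],[-1,[0,0,0],[0,0,-0.178]],[-1,[0,0,0],[0,0,-0.178]],[-1,[0,0,0],[0,0,-0.178]],[-1,[0,0,0],[0,0,-0.178]]]'
```

```text
time_s: 0.9
tcp_pos: [0.4801, -0.2483, 0.2223]
ee_rot: [[-0.892, -0.453, -0.001], [-0.453, 0.892, 0.0], [0.0, 0.0, -1.0]]
wrist_force: [0.3, -0.6, -0.1]
gripper_width: 0.999
time_s: 1.7
tcp_pos: [0.489, 0.112, 0.2224]
ee_rot: [[-0.892, -0.453, -0.0], [-0.453, 0.892, -0.0], [0.0, 0.0, -1.0]]
wrist_force: [0.2, -0.5, 0.4]
gripper_width: 1.001
time_s: 2.5
tcp_pos: [0.4892, 0.1101, 0.2221]
ee_rot: [[0.023, -1.0, -0.001], [-1.0, -0.023, -0.0], [0.0, 0.001, -1.0]]
wrist_force: [1.1, -0.2, -0.3]
gripper_width: 1.001
```

```bash
python3 -m crank '[[-1,[-0.379,0.042,0],[0,0,0]],[-1,[-0.379,0.042,0],[0,0,0]],[-1,[-0.379,0.042,0],[0,0,0]],[-1,[-0.379,0.042,0],[0,0,0]],[-1,[-0.379,0.042,0],[0,0,0]],[-1,[0,0,0.4],[0,0,0]],[-1,[0,0,0.4],[0,0,0]],[-1,[0,0,0.2],[0,0,0]]]'
python3 - <<'E'
from station import r
import cv2
c=r.capture("side");cv2.imwrite("pics/a1.png",cv2.resize(c["img"][200:360,180:380],(800,640))[:600])
c=r.capture("top");cv2.imwrite("pics/a1t.png",c["img"])
E
```

```text
time_s: 3.3
tcp_pos: [0.4631, 0.298, 0.1187]
ee_rot: [[0.017, -1.0, -0.005], [-1.0, -0.017, -0.004], [0.004, 0.005, -1.0]]
wrist_force: [-0.5, -1.1, -0.1]
gripper_width: 1.003
```

View pics/a1.png

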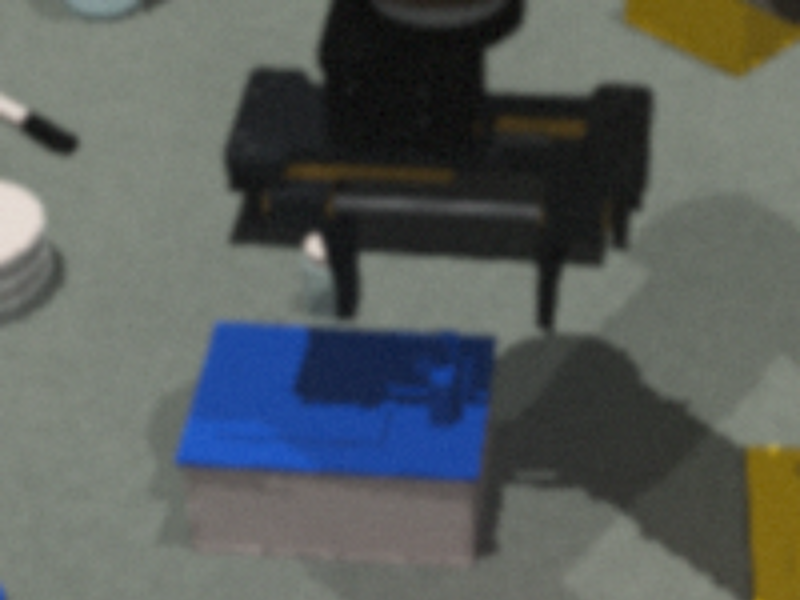

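The fingers (at 345 and 548 in the zoomed view) straddle the tab (at about 455). Next I descend and close.

```bash
python3 -m crank '[[-1,[0,0,0.2],[0,0,0]],[-1,[0,0,0.2],[0,0,0]],[-1,[0,0,0.09],[0,0,0]],[-1,[0,0,0],[0,0,0]]]'
python3 -m crank '[[1,[0,0,0],[0,0,0]],[1,[0,0,0],[0,0,0]],[1,[0,0,0],[0,0,0]],[1,[0,0,0],[0,0,0]],[1,[0,0,0],[0,0,0]],[1,[0,0,0],[0,0,0]],[1,[0,0,0],[0,0,0]],[1,[0,0,0],[0,0,0]]]'
```

```text
time_s: 3.8
tcp_pos: [0.4652, 0.299, 0.0734]
ee_rot: [[0.017, -1.0, -0.001], [-1.0, -0.017, -0.001], [0.001, 0.001, -1.0]]
wrist_force: [-1.1, 0.3, 0.5]
gripper_width: 0.999
time_s: 4.6
tcp_pos: [0.4653, 0.2993, 0.0735]
ee_rot: [[0.017, -1.0, -0.0], [-1.0, -0.017, -0.0], [0.0, 0.0, -1.0]]
wrist_force: [0.7, 0.2, -0.5]
gripper_width: 0.358
```

```bash
python3 -m crank '[[0.2,[0,0,0.04],[0,0,0]],[0.2,[0,0,0],[0,0,0]],[1,[0,0,0],[0,0,0]],[1,[0,0,0],[0,0,0]],[1,[0,0,0],[0,0,0]],[1,[0,0,0],[0,0,0]],[1,[0,0,0],[0,0,0]],[1,[0,0,0],[0,0,0]]]'
```

```text
time_s: 5.4
tcp_pos: [0.4653, 0.2993, 0.0696]
ee_rot: [[0.017, -1.0, 0.0], [-1.0, -0.017, 0.0], [-0.0, -0.0, -1.0]]
wrist_force: [0.2, 0.3, 0.3]
gripper_width: 0.133
```

```bash
python3 -m crank '[[1,[0,0,0],[0,0,0]],[1,[0,0,0],[0,0,0]],[1,[0,0,0],[0,0,0]]]'
```

```text
time_s: 5.7
tcp_pos: [0.4653, 0.2993, 0.0696]
ee_rot: [[0.018, -1.0, 0.0], [-1.0, -0.018, -0.0], [0.0, -0.0, -1.0]]
wrist_force: [-0.5, 1.2, 1.6]
gripper_width: 0.136
```

Gripped, with an opening of 11.8 mm against the 12 mm tab. Now I tip about the far rim edge.

```bash
python3 -m crank '[[1,[0,-0.0035,-0.037],[-0.039,0,0]],[1,[0,-0.0035,-0.037],[-0.039,0,0]],[1,[0,-0.0035,-0.037],[-0.039,0,0]],[1,[0,-0.0035,-0.037],[-0.039,0,0]],[1,[0,-0.0035,-0.037],[-0.039,0,0]]]'
```

```text
time_s: 6.2
tcp_pos: [0.4681, 0.2993, 0.088]
ee_rot: [[0.017, -0.988, -0.154], [-1.0, -0.017, -0.003], [0.0, 0.154, -0.988]]
wrist_force: [0.5, 0.1, -0.4]
gripper_width: 0.138
```

```bash
python3 -m crank '[[1,[0,-0.0035,-0.037],[-0.039,0,0]],[1,[0,-0.0035,-0.037],[-0.039,0,0]],[1,[0,-0.0035,-0.037],[-0.039,0,0]],[1,[0,-0.0035,-0.037],[-0.039,0,0]],[1,[0,0,0],[0,0,0]],[1,[0,0,0],[0,0,0]]]'
python3 - <<'E'
from station import r
import cv2
c=r.capture("side");cv2.imwrite("pics/a2.png",cv2.resize(c["img"][200:350,180:380],(800,600)))
E
```

```text
time_s: 6.8
tcp_pos: [0.4728, 0.2994, 0.1018]
ee_rot: [[0.017, -0.962, -0.271], [-1.0, -0.016, -0.005], [-0.0, 0.271, -0.963]]
wrist_force: [2.2, 0.1, 0.6]
gripper_width: 0.135
```

View pics/a2.png

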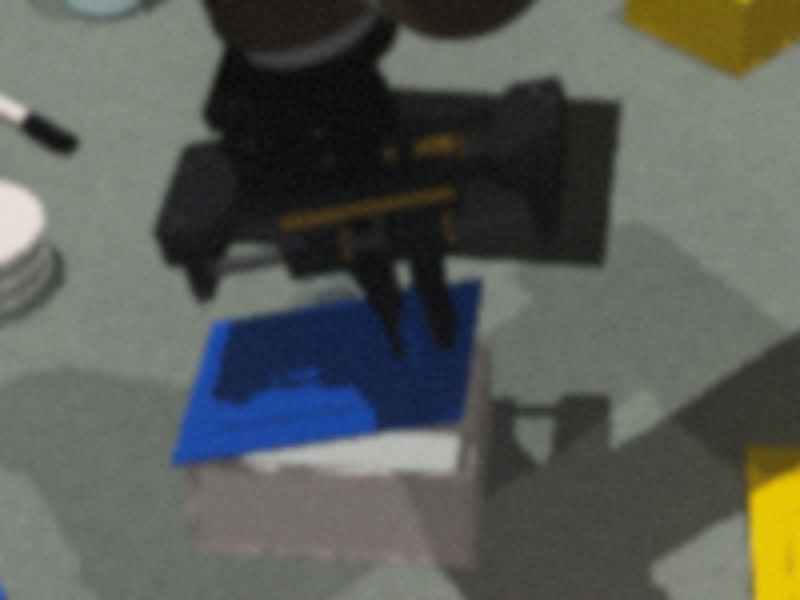

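The lid is tipped about 15.7°, its far edge on the rim at (180,460), and the tub has not moved. Now I lift, then level.

```bash
python3 -m crank '[[1,[0,0.054,-0.193],[0,0,0]],[1,[0,0.054,-0.193],[0,0,0]],[1,[0,0.054,-0.193],[0,0,0]],[1,[0,0.054,-0.193],[0,0,0]],[1,[0,0,0],[0.117,0,0]],[1,[0,0,0],[0.117,0,0]],[1,[0,0,0],[0.115,0,0]],[1,[0,0,0],[0,0,0]]]'
python3 - <<'E'
from station import r
import cv2
c=r.capture("side");cv2.imwrite("pics/a3.png",c["img"])
E
```

```text
time_s: 7.65
tcp_pos: [0.4695, 0.2982, 0.182]
ee_rot: [[0.02, -1.0, -0.003], [-1.0, -0.02, -0.002], [0.002, 0.003, -1.0]]
wrist_force: [-0.6, 0.4, -1.1]
gripper_width: 0.135
```

View pics/a3.png

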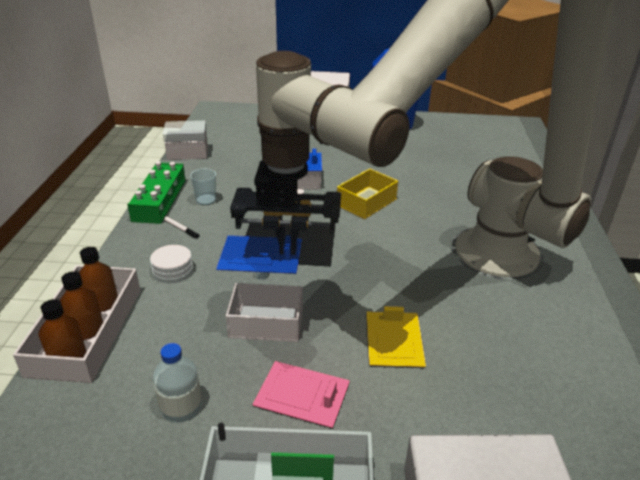

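The lid is held level above the tub, centred near (262,252), and the tub is open at (265,312). Now I carry it to the mat.

```bash
python3 -m crank '[[1,[0.2,0.024,0],[0,0,0]],[1,[0.4,0.024,0],[0,0,0]],[1,[0.4,0.024,0],[0,0,0]],[1,[0.4,0.024,0],[0,0,0]],[1,[0.4,0.024,0],[0,0,0]],[1,[0.4,0.024,0],[0,0,0]],[1,[0.4,0.024,0],[0,0,0]],[1,[0.2,0.024,0],[0,0,0]]]'
python3 -m crank '[[1,[0,0,0.3],[0,0,0]],[1,[0,0,0.3],[0,0,0]],[1,[0,0,0.3],[0,0,0]],[1,[0,0,0.2],[0,0,0]],[1,[0,0,0],[0,0,0]],[1,[0,0,0],[0,0,0]]]'
python3 - <<'E'
from station import r
import cv2
c=r.capture("side");cv2.imwrite("pics/a4.png",cv2.resize(c["img"][150:300,180:380],(800,600)))
c=r.capture("top");cv2.imwrite("pics/a4t.png",c["img"])
E
```

```text
time_s: 8.5
tcp_pos: [0.4578, 0.016, 0.1823]
ee_rot: [[0.014, -1.0, -0.003], [-1.0, -0.014, 0.0], [-0.0, 0.003, -1.0]]
wrist_force: [-0.2, -0.1, -0.8]
gripper_width: 0.132
time_s: 9.1
tcp_pos: [0.4588, 0.0187, 0.0725]
ee_rot: [[0.017, -1.0, -0.002], [-1.0, -0.017, -0.0], [0.0, 0.002, -1.0]]
wrist_force: [-0.4, 0.0, -0.3]
gripper_width: 0.135
```

View pics/a4.png

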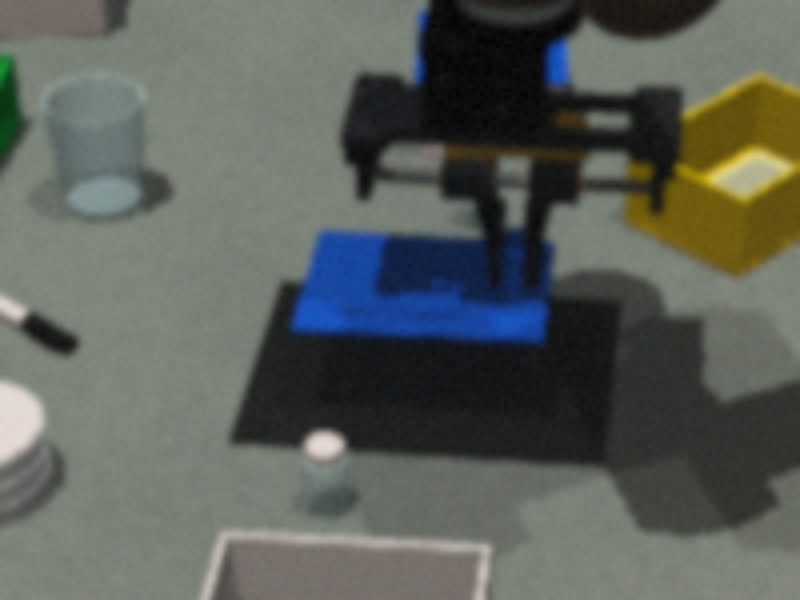

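The lid is level over the mat, about 53 mm from lying. I lower it in stages.

```bash
python3 -m crank '[[1,[0,0.03,0.15],[0,0,0]],[1,[0,0,0.15],[0,0,0]],[1,[0,0,0.1],[0,0,0]],[1,[0,0,0.07],[0,0,0]],[1,[0,0,0.02],[0,0,0]],[1,[0,0,0],[0,0,0]],[1,[0,0,0],[0,0,0]]]'
```

```text
time_s: 9.9
tcp_pos: [0.4556, 0.0193, 0.0238]
ee_rot: [[0.018, -1.0, -0.001], [-1.0, -0.018, 0.0], [-0.0, 0.001, -1.0]]
wrist_force: [0.1, -1.6, -0.1]
gripper_width: 0.133
```

```bash
python3 -m crank '[[1,[0,0,0.015],[0,0,0]],[1,[0,0,0.015],[0,0,0]],[1,[0,0,0.01],[0,0,0]],[1,[0,0,0],[0,0,0]],[1,[0,0,0],[0,0,0]]]'
python3 - <<'E'
from station import r
import cv2
c=r.capture("side");cv2.imwrite("pics/a5.png",cv2.resize(c["img"][150:300,180:380],(800,600)))
E
```

```text
time_s: 10.4
tcp_pos: [0.4551, 0.0191, 0.0196]
ee_rot: [[0.018, -1.0, -0.001], [-1.0, -0.018, 0.0], [-0.0, 0.001, -1.0]]
wrist_force: [-1.7, 0.4, 2.9]
gripper_width: 0.14
```

View pics/a5.png

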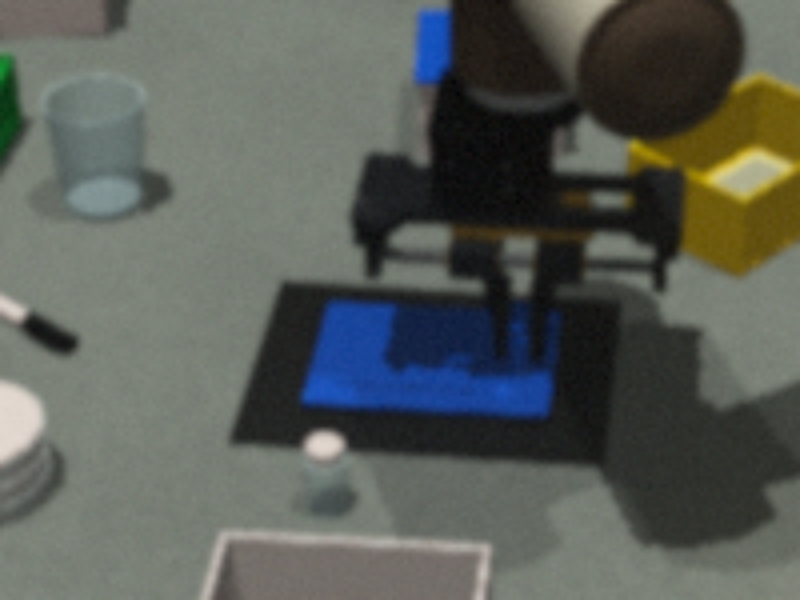

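The lid lies on the mat and the wrist shows a light upward reaction of about 3 N. Now I open, then rise.

```bash
python3 -m crank '[[0.4,[0,0,0],[0,0,0]],[0.4,[0,0,0],[0,0,0]],[0,[0,0,0],[0,0,0]],[0,[0,0,0],[0,0,0]],[0,[0,0,0],[0,0,0]],[0,[0,0,0],[0,0,0]]]'
python3 -m crank '[[0,[0,0,-0.1],[0,0,0]],[0,[0,0,-0.3],[0,0,0]],[0,[0,0,-0.4],[0,0,0]],[0,[0,0,-0.4],[0,0,0]],[0,[0,0,-0.3],[0,0,0]],[0,[-0.4,0,-0.2],[0,0,0]],[0,[-0.4,0,0],[0,0,0]],[0,[-0.4,0,0],[0,0,0]]]'
python3 -m crank '[[0,[0.4,0,0],[0,0,0]],[0,[0.4,0,0],[0,0,0]],[0,[0.4,0,0],[0,0,0]],[0,[0,0,0],[0,0,0]],[0,[0,0,0],[0,0,0]]]'
python3 - <<'E'
from station import r
import cv2,pickle
c=r.capture("side");cv2.imwrite("pics/a6.png",c["img"]);pickle.dump(c,open("side1.pkl","wb"))
c=r.capture("top");cv2.imwrite("pics/a6t.png",c["img"]);pickle.dump(c,open("top1.pkl","wb"))
E
```

```text
time_s: 11.05
tcp_pos: [0.4551, 0.0191, 0.0193]
ee_rot: [[0.017, -1.0, -0.002], [-1.0, -0.017, -0.0], [0.0, 0.002, -1.0]]
wrist_force: [0.0, -0.4, -0.2]
gripper_width: 0.482
time_s: 11.85
tcp_pos: [0.4534, 0.1403, 0.1913]
ee_rot: [[0.016, -1.0, 0.001], [-1.0, -0.016, 0.002], [-0.002, -0.001, -1.0]]
wrist_force: [0.2, 0.1, -0.5]
gripper_width: 0.501
time_s: 12.35
tcp_pos: [0.4553, 0.0184, 0.19]
ee_rot: [[0.016, -1.0, -0.001], [-1.0, -0.016, 0.0], [-0.0, 0.001, -1.0]]
wrist_force: [-0.3, 1.6, -0.1]
gripper_width: 0.5
```

View pics/a6.png

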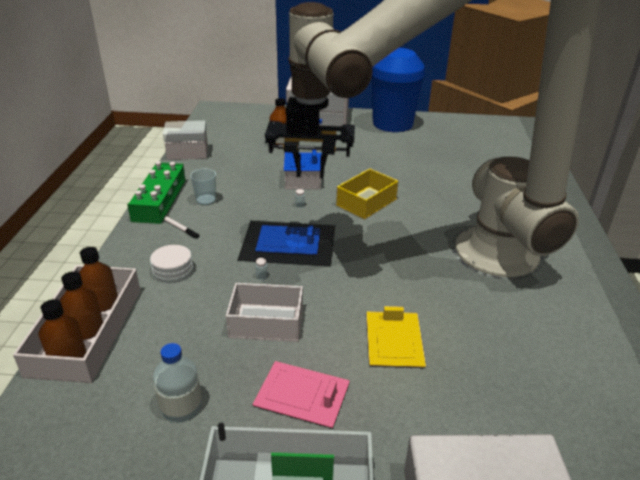

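```bash
python3 - <<'E'
from h import *
c=load("side1");im=c["img"];hsv=cv2.cvtColor(im,cv2.COLOR_BGR2HSV)
mb=((hsv[...,0]>100)&(hsv[...,0]<130)&(hsv[...,1]>150)).astype(np.uint8)
k=np.zeros_like(mb);k[205:270,230:345]=mb[205:270,230:345]
cs,_=cv2.findContours(k,0,1);q=max(cs,key=cv2.contourArea)
P=np.float32([back(c,p[0],.014)[:2] for p in q]);print(cv2.minAreaRect(P))
a=load("side0")["img"];d=cv2.absdiff(a,im)
cv2.imwrite("pics/cmp.png",np.hstack([cv2.resize(x[260:345,200:320],None,fx=3.3,fy=3.3) for x in(a,im)]))
E
```

```text
((0.5083354115486145, 0.017927076667547226), (0.15001797676086426, 0.12328540533781052), 1.2671443223953247)
```

View pics/cmp.png

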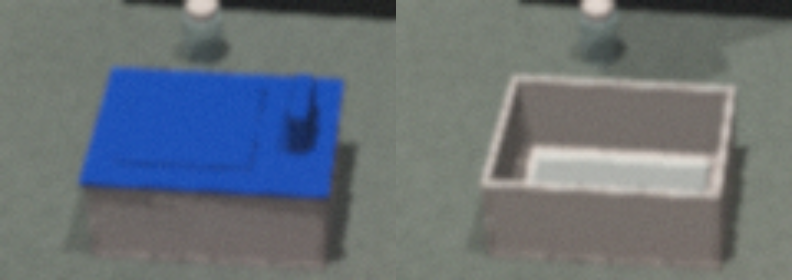

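The lid lies on the mat at about (0.508, 0.018), within about 2 mm of the mat's centre. The tub's foot is at the same pixels as before, and the gripper is clear of everything.

```bash
python3 -c "
from station import r
print(r.finish_job())"
```

```text
the job is handed in; nothing more can be done
None
```

The long tub is open, and its lid lies flat and tab up in the middle of the mat. I handed the job in at about 12.5 s of the 45 s allowed; it gave no verdict.

- **Tipping:** I gripped the lid by its tab (about 11.8 mm opening on the 12 mm tab). I then tipped the tab end up about 15.7° about the far rim edge. The side picture showed the far edge still on the rim.
- **Placing:** I lifted the lid off, levelled it and lowered it onto the mat with about 3 N of contact. I then opened the fingers and raised the gripper to about 0.19 m.
- **Last checks:** The lid's centre measured about (0.508, 0.018), against the mat's centre at (0.508, 0.019). I judged it flat by eye from the picture, not by measurement.
- **Tub and square lid:** The tub's foot is at the same image position as before. The square lid was never approached and looks unchanged.

In the final lid fit the width came out too large, 123 mm instead of 106 mm. The standing tab projects into the blue outline and can bias the centre by up to about 9 mm in y. The gripper position at release independently gives a lid centre of about (0.507, 0.020), so I trust the placing. No check failed.

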